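# Empty the tilting parts pot and clip it shut upright

### The job

Swing the steel pot over on its stand so that all five salvaged parts drop out into the grey tray beneath it, then swing the empty pot back upright and press its handle rod down past the spring jaw until it sits fully home in the fork clip with the jaw closed over it. Do not slam or force the stand, and leave the bottle, the spool and the screwdriver where they are.

Things in the scene. Friction and masses are not known exactly. Their poses are not given: they have to be found in the camera images.
- stand: Fixed grey steel stand. Origin on the bench under the pot's pivot axis; x points the way the pot pours, y along the pivot axis, z up. Pivot axis 155 mm high. Base plate from x=-160 to +240, y=-90 to +90 mm, 8 mm thick. Upright cheeks 50 mm wide, 6 mm thick, at y=-78 and +78 mm, 171 mm high. Clip post at x=-120 mm, 36 mm wide in y, 167 mm high.
- pot (a joint): Tilt of the pot about the pivot axis, rad: 0 = upright with the rod home in the clip; it grows as the mouth swings over to the stand's +x, to a stop at 2.6 (mouth down). The hinge is stiff (0.3 N m, about 2.5 N at the rod) and stays where it is left; it starts between 0.4 and 0.56.
- rod (a point): Middle of the pot's handle rod, a steel bar 10 mm thick and 104 mm long along the stand's y, 120 mm from the pivot axis. 8 mm side arms at y=-52 and +52 mm join it to the pivot, so 96 mm of it is free. At tilt t it lies 120 cos t mm to the stand's -x and 120 sin t mm above the pivot axis.
- mouth (a point): Centre of the mouth of the pot, a steel cup 92 mm wide at the rim, 82 mm at the foot, 90 mm high, wall 4 mm. Upright, its mouth is 30 mm above the pivot axis and its foot 60 mm below it. Moves with the pot.
- seat (a point): Point in the fork clip, at stand (-120, 0, 155) mm, where the middle of the rod lies when it is home. The clip and its jaw cover only y=-18 to +18 mm of the rod and rise 16 mm above this point, so the rod can be pressed from above beside them.
- jaw (a joint): Opening of the sprung jaw of the clip, rad: 0 = closed; it is pushed outward (away from the pot) by about 0.06 as the rod passes its round nose, and springs back to 0 over the rod. The rod meets the nose about 16 mm above the seat, and passing takes about 10 N at the rod.
- tray: Fixed grey open tray under the pot, 270 x 126 x 50 mm, 3 mm wall, long side along its x (same direction as the stand's x). Origin at the centre of its underside, 8 mm above the bench.
- spacer0: One of two brass hex spacers, 14 mm wide, 22 mm long, lying in the pot at the start. Origin at its centre, y along it.
- spacer1: One of two brass hex spacers, 14 mm wide, 22 mm long, lying in the pot at the start. Origin at its centre, y along it.
- relay0: One of three black relay blocks, 19 x 15 x 14 mm, lying in the pot at the start. Origin at the centre of the underside.
- relay1: One of three black relay blocks, 19 x 15 x 14 mm, lying in the pot at the start. Origin at the centre of the underside.
- relay2: One of three black relay blocks, 19 x 15 x 14 mm, lying in the pot at the start. Origin at the centre of the underside.
- bottle: Bystander: white plastic bottle, 44 mm diameter, 110 mm high, upright. Origin at the centre of its underside.
- spool: Bystander: metal reel, 56 mm diameter, 40 mm high, standing on its flange. Origin at the centre of its underside.
- driver: Bystander: screwdriver 170 mm long lying on the bench along its own x. Origin at the middle of its underside.

How it is judged:
By the outcome, as a careful person would: the job done as asked, in the order asked, and still so for the second after the job is handed in, with the robot touching nothing.
It also fails if it takes over 51 s, if anything falls off the work surface, if the arm or the gripper's body presses on something with over 40 N, if the wrist force passes 120 N, or if a joint passes its speed limit or range.

### The arm

A 6-joint arm with a two-finger parallel gripper is mounted at the origin on the work surface. World frame = base frame: x ahead of the robot, y to its left, z up, the work surface at z = 0. Lengths are in mm, angles in degrees, forces in N, time in s.
With the tool pointing down it reaches from about 300 to 850 mm from the base axis. Payload 4.2 kg.
Tool frame: the origin (TCP) lies at the very end of the fingers, on their centre line; the grasp point (between the pads) lies 19 mm behind it; z points along the fingers, y is the line along which they close (so a half turn about z gives the same grasp; the last joint's range is limited). The gripper opens to 91 mm and grips with 3 to 60 N. Pads are 32 mm wide; open, the fingers measure 118 mm over their backs; the gripper's body (76 mm by 178 mm) begins 60 mm behind the grasp point.
Start: joints at [71.906, 18.312, 89.639, -0, 72.044, -1.146], TCP at [167.618, 550.043, 213.976] pointing down, gripper open.
Joint ranges: [-177.97, 177.97], [-48.28, 115.42], [12.27, 149.76], [-77.06, 257.06], [2.81, 150.46], [-146.56, 146.56]. Speed limits (degrees/s): [147.25, 147.25, 180, 180, 180, 180].

### API

Orientations are given as [roll, pitch, yaw] about the fixed x, y, z axes, in that order (R = Rz(yaw) Ry(pitch) Rx(roll)).
In Python, from workcell import env, grab_frame gives the robot as it stands. The module is installed in compiled form; this text tells all that it offers.
- The arm moves only by the tool move_arm, never from a script. Its argument "plan" is a list of rows, each an object of numbers: "tx", "ty", "tz": the shift along the tool's x, y, z in cm; "wx", "wy", "wz": the turn, a rotation vector about the tool's x, y, z in rad. In form: [{"tx": .., "ty": .., "tz": .., "wx": .., "wy": .., "wz": ..}, ...]. A call has 1 to 12 rows; each row shifts and turns the commanded pose from where the row before left it, along the tool's axes as they then stand; what a row does not reach is not made up. A row lasts 1/12 s, in which the tool goes at most 41.7 mm and 7.16 degrees, less where a joint would pass 70% of its speed; a pose out of reach is approached as far as the arm can. A call is refused whole if a number of a shift passes 4.17 or a number of a turn 0.125, either way. A call with a gripper value outside its range is refused whole. "gripper" is the finger opening in cm, from 0 to 9.12, set as the call begins (left out, the last holds). The fingers move at their own pace and stop on an object; "force" is the grip in N (left out, the last holds). Time passes only in rows, so rows that do not move let the fingers close. It gives the time, the measured TCP pose, the force, the opening and the grip force at its end, in the units of the state.
- env.state(): the state, without advancing time (a new reading comes with each control period).
- grab_frame(name): name is "side" or "top" or "wrist"; returns a dict with "color" (480x640x3 uint8, red, green, blue), "vfov" (degrees; the focal length in pixels is half the picture's height over the tangent of half this angle, whatever the lens; pixels are square), "cx", "cy" (the principal point, pixels), "view" (4x4, takes a point from world to camera coordinates). Camera axes: x right, y up, looking along -z (the intrinsics and any distortion apply to the point x, -y, -z); pixel columns grow to the right and rows downward; lengths in mm; the calibration is good to about 2 mm. A picture is of the moment at which its call begins. There is no depth.
- env.job_done(): hands the job in; it is judged then, once.
The state is a dict: "time_s": time; "qpos": joint angles; "qvel": joint speeds; "effort": joint torques, N m; "ee_pos": TCP position; "ee_rot": TCP orientation; "force": force on the tool from outside, world axes, zero at the start; "torque": the same for the moment, N m; "gripper_width": finger opening in mm; "gripper_force": force on a finger pad.
Only numpy, scipy, OpenCV 4.12 (cv2) and the standard library are available. Lean on these libraries where they do the work, as an engineer would, in place of code of your own. Each camera call takes 0.05 s, during which the arm holds its last target. There are 200 camera calls.

## Working session

There is one attempt and no reset: what is moved stays moved. The work goes in short steps, Python scripts to look and compute and a tool call to move; the robot and the scene stay as the last step left them, time stands still between calls to the robot, and variables do not carry over. Pictures are saved under pics/ and viewed, at most 10 in all, crops included, and the job is handed in when it is done.

Besides the shell and the picture viewer there is one more tool, called after ">>>" as a command line: name --argument value ..., lists and objects as JSON in quotes. move_arm: Moves the arm, as the interface text tells. Its arguments: {"type":"object","properties":{"plan":{"type":"array","items":{"type":"object","properties":{"tx":{"type":"number"},"ty":{"type":"number"},"tz":{"type":"number"},"wx":{"type":"number"},"wy":{"type":"number"},"wz":{"type":"number"}}}},"gripper":{"type":"number"},"force":{"type":"number"}},"required":["plan"]}

```bash
mkdir -p pics; python3 - <<'E'
from workcell import env, grab_frame
import cv2, pickle, numpy as np
fr={n:grab_frame(n) for n in("side","top")}
pickle.dump(fr,open("f0.pkl","wb"))
for n,f in fr.items():
    cv2.imwrite(f"pics/{n}0.png",f["color"][:,:,::-1]); print(n,{k:v for k,v in f.items() if k!="color"})
print(env.state())
E
```

```text
side {'vfov': 42.896347635043824, 'cx': 322.03236882397977, 'cy': 233.75192808428648, 'view': array([[-8.08358093e-01, -5.88682814e-01, -3.12052532e-03,
         4.45542042e+02],
       [ 4.26770475e-01, -5.89660620e-01,  6.85687476e-01,
        -3.86373472e+02],
       [-4.05492484e-01,  5.52949273e-01,  7.27889379e-01,
        -7.23915433e+02],
       [ 0.00000000e+00,  0.00000000e+00,  0.00000000e+00,
         1.00000000e+00]])}
top {'vfov': 50.8038818532719, 'cx': 326.36793118317337, 'cy': 237.9714252566982, 'view': array([[ 2.32057982e-02, -9.99346595e-01,  2.77105397e-02,
        -9.48060473e+01],
       [ 9.88786679e-01,  2.70330306e-02,  1.46867693e-01,
        -5.94907779e+02],
       [-1.47520829e-01,  2.39916305e-02,  9.88767924e-01,
        -9.08847255e+02],
       [ 0.00000000e+00,  0.00000000e+00,  0.00000000e+00,
         1.00000000e+00]])}
{'time_s': 0.1, 'qpos': array([ 7.19077479e+01,  1.83463768e+01,  8.97000461e+01, -1.27801714e-03,
        7.20441804e+01, -1.14582343e+00]), 'qvel': array([-0.05574312, -0.1280731 , -0.14570669, -0.03971106,  0.03755954,
       -0.04835384]), 'effort': array([ 2.05373190e-04, -4.13340962e+01, -2.32513690e+01,  7.29662832e-02,
        4.21818614e-02, -4.88103569e-05]), 'ee_pos': array([167.46153785, 549.59232514, 213.21614321]), 'ee_rot': array([-1.79909391e+02, -5.96895882e-04,  1.63053966e+02]), 'force': array([-0.2564513 ,  1.00637104, -0.05752349]), 'torque': array([-0.03264159, -0.02970367, -0.00341012]), 'gripper_force': 0.0, 'gripper_width': 91.28166608445645}
```

View pics/side0.png

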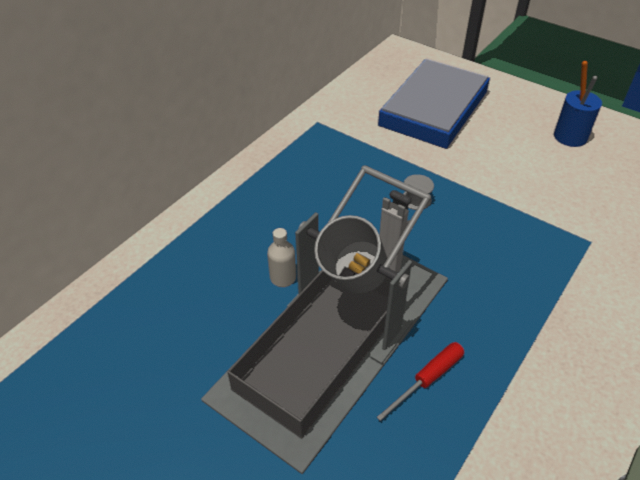

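View pics/top0.png

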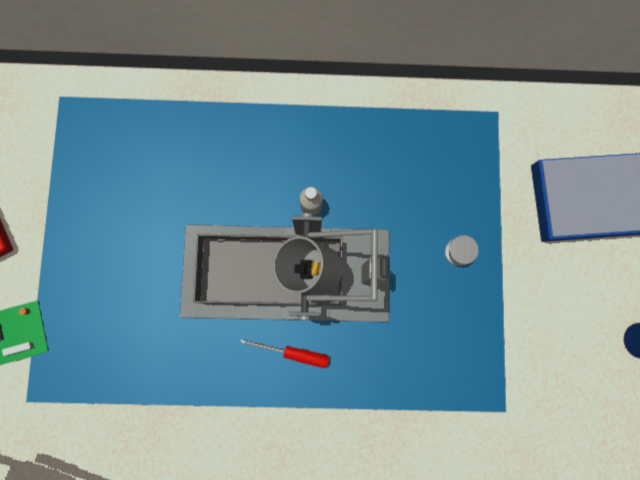

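The top view shows the pot at (300,265) with its pour direction to image left (world +y). The rod runs from (375,232) to (375,299), and the plate corners are about (188,226), (389,230), (388,321) and (181,317). In the side view the rod ends are (364,169) and (428,199), the bottle is at (282,260), the spool at (420,187) and the driver at (425,380).

```bash
cat > h.py <<'E'
import numpy as np, pickle
def ray(f,u,v):
    fl=240/np.tan(np.radians(f["vfov"]/2)); R=f["view"][:3,:3]; t=f["view"][:3,3]
    d=R.T@np.array([(u-f["cx"])/fl,-(v-f["cy"])/fl,-1]); return -R.T@t, d/np.linalg.norm(d)
def plane(f,u,v,z):
    c,d=ray(f,u,v); return c+d*(z-c[2])/d[2]
def tri(f1,p1,f2,p2):
    c1,d1=ray(f1,*p1);c2,d2=ray(f2,*p2)
    s=np.linalg.lstsq(np.c_[d1,-d2],c2-c1,rcond=None)[0]
    a,b=c1+s[0]*d1,c2+s[1]*d2; return (a+b)/2,np.linalg.norm(a-b)
def proj(f,p):
    fl=240/np.tan(np.radians(f["vfov"]/2)); q=f["view"][:3,:3]@p+f["view"][:3,3]
    return np.array([f["cx"]+fl*q[0]/-q[2], f["cy"]-fl*q[1]/-q[2]])
E
python3 - <<'E'
from h import *
import cv2
F=pickle.load(open("f0.pkl","rb")); f=F["top"]; im=f["color"].astype(int)
blue=(im[:,:,2]-im[:,:,0]>40)
def run(pts): # first nonblue along path
    for p in pts:
        if not blue[p[1],p[0]]: return p
L=[run([(u,v) for u in range(172,205)]) for v in range(232,312)]
R=[run([(u,v) for u in range(400,370,-1)]) for v in range(240,315)]
cols=list(range(195,280))+list(range(335,380))
T=[run([(u,v) for v in range(218,240)]) for u in cols]
B=[run([(u,v) for v in range(330,300,-1)]) for u in cols]
def line(P,off):
    P=np.array([p for p in P if p is not None],float)+np.array(off)
    W=np.array([plane(f,*p,8)[:2] for p in P],np.float32)
    l=cv2.fitLine(W,cv2.DIST_HUBER,0,.01,.01).ravel(); return l
ls=[line(L,(-.5,0)),line(R,(.5,0)),line(T,(0,-.5)),line(B,(0,.5))]
def X(a,b):
    s=np.linalg.solve(np.c_[a[:2],-b[:2]],b[2:]-a[2:]); return a[2:]+s[0]*a[:2]
l,r,t,b=ls
for q in ls: print("dir",np.degrees(np.arctan(q[1]/q[0])))
C=[X(l,t),X(r,t),X(r,b),X(l,b)]; print(C)
print([np.linalg.norm(C[i]-C[(i+1)%4]) for i in range(4)])
m=np.mean(C,0); ax=(C[0]+C[3]-C[1]-C[2]); ax/=np.linalg.norm(ax); print("origin",m-40*ax,"yaw",np.degrees(np.arctan2(ax[1],ax[0])))
s=F["side"]
for a,b in(((364,169),(375,232)),((428,199),(375,299))): print(tri(s,a,f,b))
for p in((204,399),(303,465),(447,283)): print(plane(s,*p,8))
print("spool",tri(s,(420,183),f,(463,250)),"bottle",tri(s,(280,233),f,(311,193)))
E
```

```text
dir 0.1603996
dir 0.29153323
dir -89.84418
dir -89.89484
[array([622.10297, 195.75604], dtype=float32), array([ 623.1872, -202.9151], dtype=float32), array([ 443.77686, -203.82797], dtype=float32), array([443.04437, 195.25476], dtype=float32)]
[np.float32(398.6726), np.float32(179.41266), np.float32(399.0834), np.float32(179.0593)]
origin [533.1189  -43.93296] yaw 90.13048
(array([ 584.73203327, -151.90727528,  207.09723409]), np.float64(0.43191589884532994))
(array([ 479.5399855 , -153.57535965,  203.97881431]), np.float64(1.2036007918744511))
[615.40384004 194.11247698   8.        ]
[445.54797883 187.08306442   8.        ]
[ 437.61413633 -192.24982811    8.        ]
spool (array([ 579.57943902, -339.78960167,   45.78328633]), np.float64(3.289876132683022)) bottle (array([667.65639416, -49.21032725, 107.51972431]), np.float64(1.2429814897207074))
```

The stand origin is at about (533,-44) with yaw about 90°, and the tilt is about 0.43. I'll turn the gripper so it closes along the rod (yaw 90) and open it to 50 mm. The fingers can then straddle the clip, for pushing now and for pressing later.

>>> move_arm --plan '[{"tz": -0.6, "wz": 0.1}, {"tz": -0.6, "wz": 0.1175}, {"tz": -0.6, "wz": 0.1175}, {"tz": -0.6, "wz": 0.1175}, {"tz": -0.6, "wz": 0.1175}, {"tz": -0.6, "wz": 0.1175}, {"tz": -0.6, "wz": 0.1175}, {"tz": -0.6, "wz": 0.1175}, {"tz": -0.6, "wz": 0.1175}, {"tz": -0.6, "wz": 0.1175}, {"wz": 0.1175}, {}]' --gripper 5.0

```text
schema error: expected keys tx, ty, tz, wx, wy, wz
```

>>> move_arm --plan '[{"tx": 0, "ty": 0, "tz": -0.6, "wx": 0, "wy": 0, "wz": 0.1}, {"tx": 0, "ty": 0, "tz": -0.6, "wx": 0, "wy": 0, "wz": 0.1175}, {"tx": 0, "ty": 0, "tz": -0.6, "wx": 0, "wy": 0, "wz": 0.1175}, {"tx": 0, "ty": 0, "tz": -0.6, "wx": 0, "wy": 0, "wz": 0.1175}, {"tx": 0, "ty": 0, "tz": -0.6, "wx": 0, "wy": 0, "wz": 0.1175}, {"tx": 0, "ty": 0, "tz": -0.6, "wx": 0, "wy": 0, "wz": 0.1175}, {"tx": 0, "ty": 0, "tz": -0.6, "wx": 0, "wy": 0, "wz": 0.1175}, {"tx": 0, "ty": 0, "tz": -0.6, "wx": 0, "wy": 0, "wz": 0.1175}, {"tx": 0, "ty": 0, "tz": -0.6, "wx": 0, "wy": 0, "wz": 0.1175}, {"tx": 0, "ty": 0, "tz": -0.6, "wx": 0, "wy": 0, "wz": 0.1175}, {"tx": 0, "ty": 0, "tz": 0, "wx": 0, "wy": 0, "wz": 0.1175}, {"tx": 0, "ty": 0, "tz": 0, "wx": 0, "wy": 0, "wz": 0}]' --gripper 5.0

```text
time_s: 1.1
ee_pos: [167.7, 550.0, 273.9]
ee_rot: [180.0, 0.0, 89.9]
force: [0.3, -0.9, -0.7]
gripper_width: 50.2
gripper_force: 0.0
```

>>> move_arm --plan '[{"tx": -3, "ty": 1.5, "tz": 0, "wx": 0, "wy": 0, "wz": 0}, {"tx": -3, "ty": 1.5, "tz": 0, "wx": 0, "wy": 0, "wz": 0}, {"tx": -3, "ty": 1.5, "tz": 0, "wx": 0, "wy": 0, "wz": 0}, {"tx": -3, "ty": 1.5, "tz": 0, "wx": 0, "wy": 0, "wz": 0}, {"tx": -3, "ty": 1.5, "tz": 0, "wx": 0, "wy": 0, "wz": 0}, {"tx": -3, "ty": 1.5, "tz": 0, "wx": 0, "wy": 0, "wz": 0}, {"tx": -3, "ty": 1.5, "tz": 0, "wx": 0, "wy": 0, "wz": 0}, {"tx": -3, "ty": 1.5, "tz": 0, "wx": 0, "wy": 0, "wz": 0}, {"tx": -3, "ty": 1.5, "tz": 0, "wx": 0, "wy": 0, "wz": 0}, {"tx": -3, "ty": 1.5, "tz": 0, "wx": 0, "wy": 0, "wz": 0}, {"tx": -3, "ty": 1.5, "tz": 0, "wx": 0, "wy": 0, "wz": 0}, {"tx": -3, "ty": 1.5, "tz": 0, "wx": 0, "wy": 0, "wz": 0}]'

```text
time_s: 2.1
ee_pos: [347.6, 188.3, 273.7]
ee_rot: [-180.0, 0.0, 90.2]
force: [0.2, -1.0, 0.1]
gripper_width: 49.9
gripper_force: 0.0
```

>>> move_arm --plan '[{"tx": -3, "ty": 1.5, "tz": 0, "wx": 0, "wy": 0, "wz": 0}, {"tx": -3, "ty": 1.5, "tz": 0, "wx": 0, "wy": 0, "wz": 0}, {"tx": -3, "ty": 1.5, "tz": 0, "wx": 0, "wy": 0, "wz": 0}, {"tx": -3, "ty": 1.5, "tz": 0, "wx": 0, "wy": 0, "wz": 0}, {"tx": -3, "ty": 1.5, "tz": 0, "wx": 0, "wy": 0, "wz": 0}, {"tx": -3, "ty": 1.5, "tz": 0, "wx": 0, "wy": 0, "wz": 0}, {"tx": -3, "ty": 1.5, "tz": 0, "wx": 0, "wy": 0, "wz": 0}, {"tx": -3, "ty": 1.5, "tz": 0, "wx": 0, "wy": 0, "wz": 0}, {"tx": -3, "ty": 1.5, "tz": 0, "wx": 0, "wy": 0, "wz": 0}, {"tx": -3, "ty": 1.5, "tz": 0, "wx": 0, "wy": 0, "wz": 0}, {"tx": -2.5, "ty": 1, "tz": 0, "wx": 0, "wy": 0, "wz": 0}, {"tx": -1.5, "ty": 0.6, "tz": 0, "wx": 0, "wy": 0, "wz": 0}]'

```text
time_s: 3.1
ee_pos: [514.2, -152.5, 273.0]
ee_rot: [-179.9, 0.0, 90.0]
force: [-0.3, 0.3, -0.4]
gripper_width: 49.7
gripper_force: 0.0
```

>>> move_arm --plan '[{"tx": -1.6, "ty": 0.9, "tz": 0, "wx": 0, "wy": 0, "wz": 0}, {"tx": -1.6, "ty": 0.9, "tz": 0, "wx": 0, "wy": 0, "wz": 0}, {"tx": 0, "ty": 0, "tz": 1.4, "wx": 0, "wy": 0, "wz": 0}, {"tx": 0, "ty": 0, "tz": 1.4, "wx": 0, "wy": 0, "wz": 0}, {"tx": 0, "ty": 0, "tz": 1.4, "wx": 0, "wy": 0, "wz": 0}, {"tx": 0, "ty": 0, "tz": 1.4, "wx": 0, "wy": 0, "wz": 0}, {"tx": 0, "ty": 0, "tz": 1.4, "wx": 0, "wy": 0, "wz": 0}, {"tx": 0, "ty": 0, "tz": 1.4, "wx": 0, "wy": 0, "wz": 0}, {"tx": 0, "ty": 0, "tz": 0, "wx": 0, "wy": 0, "wz": 0}, {"tx": 0, "ty": 0, "tz": 0, "wx": 0, "wy": 0, "wz": 0}]'

```text
time_s: 3.93
ee_pos: [531.0, -181.3, 189.3]
ee_rot: [-179.9, -0.1, 90.1]
force: [-1.0, 0.7, 0.5]
gripper_width: 49.9
gripper_force: 0.0
```

```bash
python3 - <<'E'
from workcell import grab_frame
import cv2
f=grab_frame("side");cv2.imwrite("pics/side1.png",cv2.resize(f["color"][100:340,180:500,::-1],None,fx=2,fy=2))
E
```

```text
(no output)
```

View pics/side1.png

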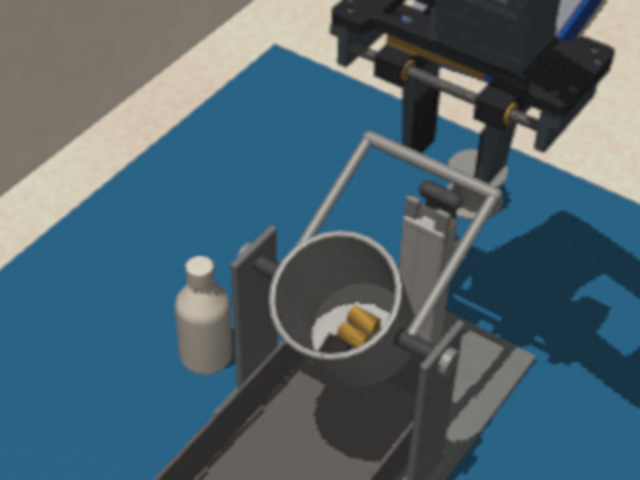

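The fingers are behind the rod (rod ends at crop (370,138) and (495,192)), between the side arms and clear of the clip. Next I'll push along the arc.

>>> move_arm --plan '[{"tx": 0.4, "ty": 0.15, "tz": 0, "wx": 0, "wy": 0, "wz": 0}, {"tx": 0.4, "ty": 0, "tz": -0.1, "wx": 0, "wy": 0, "wz": 0}, {"tx": 0.34, "ty": 0, "tz": -0.5, "wx": 0, "wy": 0, "wz": 0}, {"tx": 0.34, "ty": 0, "tz": -0.5, "wx": 0, "wy": 0, "wz": 0}, {"tx": 0.34, "ty": 0, "tz": -0.5, "wx": 0, "wy": 0, "wz": 0}, {"tx": 0.34, "ty": 0, "tz": -0.5, "wx": 0, "wy": 0, "wz": 0}, {"tx": 0.34, "ty": 0, "tz": -0.45, "wx": 0, "wy": 0, "wz": 0}, {"tx": 0.5, "ty": 0, "tz": -0.45, "wx": 0, "wy": 0, "wz": 0}, {"tx": 0.5, "ty": 0, "tz": -0.45, "wx": 0, "wy": 0, "wz": 0}, {"tx": 0.5, "ty": 0, "tz": -0.45, "wx": 0, "wy": 0, "wz": 0}, {"tx": 0.5, "ty": 0, "tz": -0.45, "wx": 0, "wy": 0, "wz": 0}, {"tx": 0.5, "ty": 0, "tz": -0.45, "wx": 0, "wy": 0, "wz": 0}]'

```text
time_s: 4.98
ee_pos: [533.6, -133.0, 239.8]
ee_rot: [179.9, 0.2, 90.0]
force: [0.5, -4.7, 0.5]
gripper_width: 50.0
gripper_force: 2.6
```

```bash
python3 - <<'E'
from workcell import grab_frame
import cv2
f=grab_frame("side");cv2.imwrite("pics/side2.png",cv2.resize(f["color"][60:300,180:500,::-1],None,fx=2,fy=2))
E
```

```text
(no output)
```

View pics/side2.png

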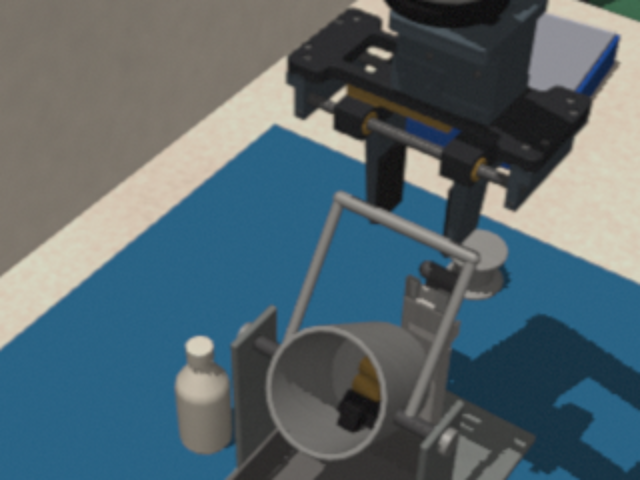

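The pot is following, with the rod about 14 mm above the fingertips (rod ends at (340,198) and (475,258) in the crop). Continuing.

>>> move_arm --plan '[{"tx": 0.55, "ty": 0, "tz": -0.2, "wx": 0, "wy": 0, "wz": 0}, {"tx": 0.55, "ty": 0, "tz": -0.2, "wx": 0, "wy": 0, "wz": 0}, {"tx": 0.55, "ty": 0, "tz": -0.2, "wx": 0, "wy": 0, "wz": 0}, {"tx": 0.55, "ty": 0, "tz": -0.2, "wx": 0, "wy": 0, "wz": 0}, {"tx": 0.55, "ty": 0, "tz": -0.2, "wx": 0, "wy": 0, "wz": 0}, {"tx": 0.55, "ty": 0, "tz": -0.2, "wx": 0, "wy": 0, "wz": 0}, {"tx": 0.55, "ty": 0, "tz": -0.1, "wx": 0, "wy": 0, "wz": 0}, {"tx": 0.55, "ty": 0, "tz": -0.05, "wx": 0, "wy": 0, "wz": 0}, {"tx": 0.55, "ty": 0, "tz": 0, "wx": 0, "wy": 0, "wz": 0}, {"tx": 0.55, "ty": 0, "tz": 0, "wx": 0, "wy": 0, "wz": 0}, {"tx": 0.55, "ty": 0, "tz": 0, "wx": 0, "wy": 0, "wz": 0}, {"tx": 0.55, "ty": 0, "tz": 0, "wx": 0, "wy": 0, "wz": 0}]'

```text
time_s: 6.03
ee_pos: [532.9, -65.3, 251.4]
ee_rot: [-180.0, -0.0, 90.0]
force: [0.0, -4.0, 2.4]
gripper_width: 50.1
gripper_force: 1.9
```

>>> move_arm --plan '[{"tx": 0.5, "ty": 0, "tz": 0.05, "wx": 0, "wy": 0, "wz": 0}, {"tx": 0.5, "ty": 0, "tz": 0.05, "wx": 0, "wy": 0, "wz": 0}, {"tx": 0.5, "ty": 0, "tz": 0.1, "wx": 0, "wy": 0, "wz": 0}, {"tx": 0.5, "ty": 0, "tz": 0.1, "wx": 0, "wy": 0, "wz": 0}, {"tx": 0.5, "ty": 0, "tz": 0.15, "wx": 0, "wy": 0, "wz": 0}, {"tx": 0.5, "ty": 0, "tz": 0.15, "wx": 0, "wy": 0, "wz": 0}, {"tx": 0.5, "ty": 0, "tz": 0.2, "wx": 0, "wy": 0, "wz": 0}, {"tx": 0.5, "ty": 0, "tz": 0.2, "wx": 0, "wy": 0, "wz": 0}, {"tx": 0.4, "ty": 0, "tz": 0.2, "wx": 0, "wy": 0, "wz": 0}, {"tx": 0.4, "ty": 0, "tz": 0.2, "wx": 0, "wy": 0, "wz": 0}, {"tx": 0.4, "ty": 0, "tz": 0.2, "wx": 0, "wy": 0, "wz": 0}, {"tx": 0.4, "ty": 0, "tz": 0.2, "wx": 0, "wy": 0, "wz": 0}]'

```text
time_s: 7.03
ee_pos: [533.0, -9.5, 233.2]
ee_rot: [-180.0, -0.0, 90.0]
force: [0.0, -3.4, 2.2]
gripper_width: 49.9
gripper_force: 1.3
```

>>> move_arm --plan '[{"tx": 0.42, "ty": 0, "tz": 0.15, "wx": 0, "wy": 0, "wz": 0}, {"tx": 0.42, "ty": 0, "tz": 0.2, "wx": 0, "wy": 0, "wz": 0}, {"tx": 0.42, "ty": 0, "tz": 0.25, "wx": 0, "wy": 0, "wz": 0}, {"tx": 0.42, "ty": 0, "tz": 0.25, "wx": 0, "wy": 0, "wz": 0}, {"tx": 0.42, "ty": 0, "tz": 0.3, "wx": 0, "wy": 0, "wz": 0}, {"tx": 0.42, "ty": 0, "tz": 0.3, "wx": 0, "wy": 0, "wz": 0}, {"tx": 0.4, "ty": 0, "tz": 0.3, "wx": 0, "wy": 0, "wz": 0}, {"tx": 0.4, "ty": 0, "tz": 0.3, "wx": 0, "wy": 0, "wz": 0}, {"tx": 0.3, "ty": 0, "tz": 0.3, "wx": 0, "wy": 0, "wz": 0}, {"tx": 0.3, "ty": 0, "tz": 0.3, "wx": 0, "wy": 0, "wz": 0}, {"tx": 0.2, "ty": 0, "tz": 0.2, "wx": 0, "wy": 0, "wz": 0}, {"tx": 0.1, "ty": 0, "tz": 0.1, "wx": 0, "wy": 0, "wz": 0}]'

```text
time_s: 8.03
ee_pos: [532.8, 29.7, 202.1]
ee_rot: [-179.9, 0.3, 90.1]
force: [1.6, -12.8, -6.0]
gripper_width: 49.8
gripper_force: 6.0
```

```bash
python3 - <<'E'
from workcell import grab_frame
import cv2,numpy as np
f=grab_frame("side");g=grab_frame("top")
a=cv2.resize(f["color"][180:430,200:460,::-1],(500,480));b=cv2.resize(g["color"][215:330,170:400,::-1],(800,400))
cv2.imwrite("pics/s3.png",np.hstack([cv2.resize(a,(416,400)),cv2.resize(b[:, :],(384,400))]))
cv2.imwrite("pics/s3.png",np.vstack([cv2.resize(f["color"][140:430,200:460,::-1],(420,468))[:330],cv2.resize(b,(420,210))]))
E
```

```text
(no output)
```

View pics/s3.png

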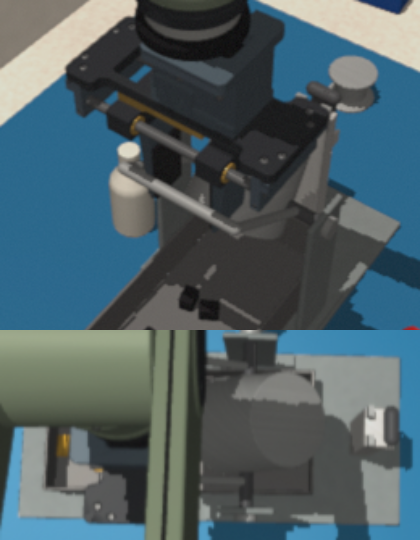

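The pot is inverted and the force suggests the stop. Two or three relays and some brass are visible in the tray. I'll lift the arm over to the other side of the rod, then look again.

>>> move_arm --plan '[{"tx": -0.6, "ty": 0, "tz": 0, "wx": 0, "wy": 0, "wz": 0}, {"tx": -0.2, "ty": 0, "tz": -1.5, "wx": 0, "wy": 0, "wz": 0}, {"tx": 0, "ty": 0, "tz": -2, "wx": 0, "wy": 0, "wz": 0}, {"tx": 0, "ty": 0, "tz": -2, "wx": 0, "wy": 0, "wz": 0}, {"tx": 1, "ty": 0, "tz": -1, "wx": 0, "wy": 0, "wz": 0}, {"tx": 2, "ty": 0, "tz": 0, "wx": 0, "wy": 0, "wz": 0}, {"tx": 2.5, "ty": 0, "tz": 0, "wx": 0, "wy": 0, "wz": 0}, {"tx": 3, "ty": 0, "tz": 0, "wx": 0, "wy": 0, "wz": 0}, {"tx": 3, "ty": 0, "tz": 0, "wx": 0, "wy": 0, "wz": 0}, {"tx": 3, "ty": 0, "tz": 0, "wx": 0, "wy": 0, "wz": 0}, {"tx": 3, "ty": 0, "tz": 0, "wx": 0, "wy": 0, "wz": 0}, {"tx": 1, "ty": 0, "tz": 0, "wx": 0, "wy": 0, "wz": 0}]'

```text
time_s: 9.13
ee_pos: [532.1, 214.4, 268.3]
ee_rot: [-179.9, -0.2, 90.2]
force: [-0.1, -0.0, -0.3]
gripper_width: 50.1
gripper_force: 0.0
```

```bash
python3 - <<'E'
from workcell import grab_frame
import cv2,numpy as np,pickle
f=grab_frame("side");g=grab_frame("top")
pickle.dump({"side":f,"top":g},open("f1.pkl","wb"))
cv2.imwrite("pics/s4.png",np.hstack([cv2.resize(f["color"][140:440,190:450,::-1],(520,600)),np.vstack([cv2.resize(g["color"][190:360,250:410,::-1],(280,300)),cv2.resize(g["color"][210:330,170:290,::-1],(280,300))])]))
E
```

```text
(no output)
```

View pics/s4.png

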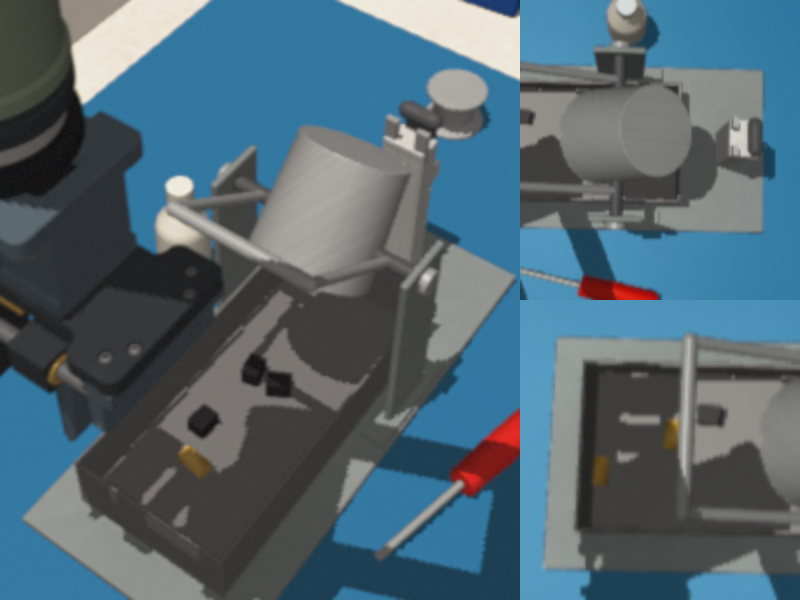

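All five parts are in the tray: three relays at crop (253,370), (278,383) and (203,420), and two brass spacers at (600,470) and (672,432) in the top crop. The rod lies at crop (175,208)–(313,285). I'll triangulate it.

```bash
python3 - <<'E'
from h import *
F=pickle.load(open("f1.pkl","rb"))
for a,b in(((277.5,244),(243,226)),((346.5,282.5),(241,293))):
    p,e=tri(F["side"],a,F["top"],b); print(p,e,np.arctan2(p[2]-155,-(p[1]+44)*-1))
E
```

```text
[583.81674465  51.42791752 226.05205091] 2.8931831211096606 0.6400120303893443
[481.25013393  49.62771874 222.46397837] 5.322592760486411 0.6243888773293576
```

The rod is at y≈51, z≈225 (tilt about 2.51). I'll come down on its +y side and push back.

>>> move_arm --plan '[{"tx": -2.5, "ty": 0, "tz": 0, "wx": 0, "wy": 0, "wz": 0}, {"tx": -2.5, "ty": 0, "tz": 0, "wx": 0, "wy": 0, "wz": 0}, {"tx": -2.5, "ty": 0, "tz": 0, "wx": 0, "wy": 0, "wz": 0}, {"tx": -2.5, "ty": 0, "tz": 1, "wx": 0, "wy": 0, "wz": 0}, {"tx": -2, "ty": 0, "tz": 1.2, "wx": 0, "wy": 0, "wz": 0}, {"tx": -0.8, "ty": 0, "tz": 1.2, "wx": 0, "wy": 0, "wz": 0}, {"tx": 0, "ty": 0, "tz": 1.2, "wx": 0, "wy": 0, "wz": 0}, {"tx": 0, "ty": 0, "tz": 1.2, "wx": 0, "wy": 0, "wz": 0}, {"tx": 0, "ty": 0, "tz": 0.2, "wx": 0, "wy": 0, "wz": 0}, {"tx": 0, "ty": 0, "tz": 0, "wx": 0, "wy": 0, "wz": 0}]'

```text
time_s: 10.07
ee_pos: [532.3, 80.3, 208.3]
ee_rot: [-179.9, 0.0, 89.9]
force: [0.2, -0.5, 1.1]
gripper_width: 49.7
gripper_force: 0.0
```

>>> move_arm --plan '[{"tx": -0.35, "ty": 0, "tz": 0, "wx": 0, "wy": 0, "wz": 0}, {"tx": -0.35, "ty": 0, "tz": -0.1, "wx": 0, "wy": 0, "wz": 0}, {"tx": -0.4, "ty": 0, "tz": -0.4, "wx": 0, "wy": 0, "wz": 0}, {"tx": -0.4, "ty": 0, "tz": -0.4, "wx": 0, "wy": 0, "wz": 0}, {"tx": -0.45, "ty": 0, "tz": -0.4, "wx": 0, "wy": 0, "wz": 0}, {"tx": -0.45, "ty": 0, "tz": -0.4, "wx": 0, "wy": 0, "wz": 0}, {"tx": -0.45, "ty": 0, "tz": -0.4, "wx": 0, "wy": 0, "wz": 0}, {"tx": -0.45, "ty": 0, "tz": -0.4, "wx": 0, "wy": 0, "wz": 0}, {"tx": -0.55, "ty": 0, "tz": -0.27, "wx": 0, "wy": 0, "wz": 0}, {"tx": -0.55, "ty": 0, "tz": -0.27, "wx": 0, "wy": 0, "wz": 0}, {"tx": -0.55, "ty": 0, "tz": -0.27, "wx": 0, "wy": 0, "wz": 0}, {"tx": -0.55, "ty": 0, "tz": -0.27, "wx": 0, "wy": 0, "wz": 0}]'

```text
time_s: 11.07
ee_pos: [533.9, 26.4, 246.4]
ee_rot: [179.8, -0.1, 90.0]
force: [0.9, 3.7, 2.3]
gripper_width: 50.1
gripper_force: 1.8
```

>>> move_arm --plan '[{"tx": -0.6, "ty": 0, "tz": -0.2, "wx": 0, "wy": 0, "wz": 0}, {"tx": -0.6, "ty": 0, "tz": -0.2, "wx": 0, "wy": 0, "wz": 0}, {"tx": -0.6, "ty": 0, "tz": -0.2, "wx": 0, "wy": 0, "wz": 0}, {"tx": -0.6, "ty": 0, "tz": -0.15, "wx": 0, "wy": 0, "wz": 0}, {"tx": -0.6, "ty": 0, "tz": -0.1, "wx": 0, "wy": 0, "wz": 0}, {"tx": -0.6, "ty": 0, "tz": -0.1, "wx": 0, "wy": 0, "wz": 0}, {"tx": -0.6, "ty": 0, "tz": 0, "wx": 0, "wy": 0, "wz": 0}, {"tx": -0.6, "ty": 0, "tz": 0, "wx": 0, "wy": 0, "wz": 0}, {"tx": -0.6, "ty": 0, "tz": 0, "wx": 0, "wy": 0, "wz": 0}, {"tx": -0.6, "ty": 0, "tz": 0.1, "wx": 0, "wy": 0, "wz": 0}, {"tx": -0.6, "ty": 0, "tz": 0.1, "wx": 0, "wy": 0, "wz": 0}, {"tx": -0.6, "ty": 0, "tz": 0.15, "wx": 0, "wy": 0, "wz": 0}]'

```text
time_s: 12.07
ee_pos: [533.0, -46.4, 250.5]
ee_rot: [-180.0, 0.0, 90.0]
force: [-0.1, 1.5, 0.8]
gripper_width: 49.9
gripper_force: 0.8
```

>>> move_arm --plan '[{"tx": -0.5, "ty": 0, "tz": 0.1, "wx": 0, "wy": 0, "wz": 0}, {"tx": -0.5, "ty": 0, "tz": 0.1, "wx": 0, "wy": 0, "wz": 0}, {"tx": -0.5, "ty": 0, "tz": 0.15, "wx": 0, "wy": 0, "wz": 0}, {"tx": -0.5, "ty": 0, "tz": 0.15, "wx": 0, "wy": 0, "wz": 0}, {"tx": -0.5, "ty": 0, "tz": 0.2, "wx": 0, "wy": 0, "wz": 0}, {"tx": -0.5, "ty": 0, "tz": 0.25, "wx": 0, "wy": 0, "wz": 0}, {"tx": -0.5, "ty": 0, "tz": 0.25, "wx": 0, "wy": 0, "wz": 0}, {"tx": -0.5, "ty": 0, "tz": 0.3, "wx": 0, "wy": 0, "wz": 0}, {"tx": -0.5, "ty": 0, "tz": 0.3, "wx": 0, "wy": 0, "wz": 0}, {"tx": -0.5, "ty": 0, "tz": 0.3, "wx": 0, "wy": 0, "wz": 0}, {"tx": -0.5, "ty": 0, "tz": 0.35, "wx": 0, "wy": 0, "wz": 0}, {"tx": -0.5, "ty": 0, "tz": 0.35, "wx": 0, "wy": 0, "wz": 0}]'

```text
time_s: 13.07
ee_pos: [533.0, -105.4, 221.9]
ee_rot: [-180.0, -0.1, 90.0]
force: [1.8, 6.2, -3.4]
gripper_width: 50.0
gripper_force: 2.8
```

>>> move_arm --plan '[{"tx": 0.5, "ty": 0, "tz": 0, "wx": 0, "wy": 0, "wz": 0}, {"tx": 0.3, "ty": 0, "tz": -1, "wx": 0, "wy": 0, "wz": 0}, {"tx": 0, "ty": 0, "tz": -1.5, "wx": 0, "wy": 0, "wz": 0}, {"tx": 0, "ty": 0, "tz": -1.5, "wx": 0, "wy": 0, "wz": 0}, {"tx": -1, "ty": 0, "tz": 0, "wx": 0, "wy": 0, "wz": 0}, {"tx": -1.2, "ty": 0, "tz": 0, "wx": 0, "wy": 0, "wz": 0}, {"tx": -1, "ty": 0, "tz": 0, "wx": 0, "wy": 0, "wz": 0}, {"tx": 0, "ty": 0, "tz": 0.5, "wx": 0, "wy": 0, "wz": 0}, {"tx": 0, "ty": 0, "tz": 0.4, "wx": 0, "wy": 0, "wz": 0}, {"tx": 0, "ty": 0, "tz": 0.2, "wx": 0, "wy": 0, "wz": 0}, {"tx": 0, "ty": 0, "tz": 0, "wx": 0, "wy": 0, "wz": 0}]'

```text
time_s: 13.98
ee_pos: [532.4, -129.5, 250.3]
ee_rot: [-179.8, -0.1, 90.0]
force: [-0.0, 0.3, -0.4]
gripper_width: 50.0
gripper_force: 0.0
```

```bash
python3 - <<'E'
from workcell import grab_frame
import cv2,numpy as np,pickle
f=grab_frame("side")
cv2.imwrite("pics/s5.png",cv2.resize(f["color"][80:320,200:500,::-1],None,fx=2,fy=2))
E
```

```text
(no output)
```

View pics/s5.png

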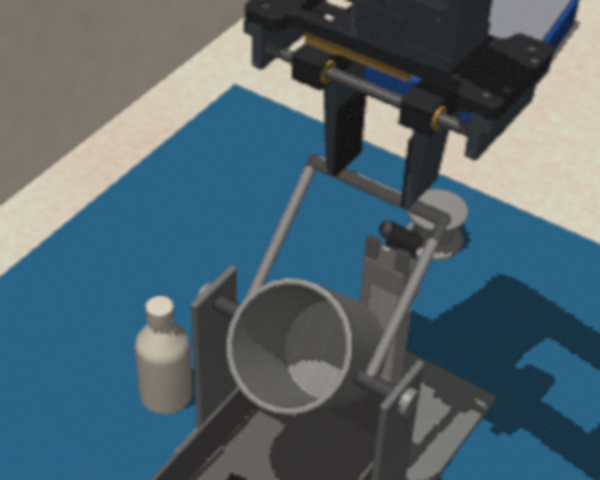

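The pot is empty, and the fingertips sit just above the rod at (342,175) and (415,205), straddling the clip. Pressing along the arc.

>>> move_arm --plan '[{"tx": -0.2, "ty": 0.03, "tz": 0.4, "wx": 0, "wy": 0, "wz": 0}, {"tx": -0.25, "ty": 0.03, "tz": 0.4, "wx": 0, "wy": 0, "wz": 0}, {"tx": -0.25, "ty": 0, "tz": 0.4, "wx": 0, "wy": 0, "wz": 0}, {"tx": -0.25, "ty": 0, "tz": 0.4, "wx": 0, "wy": 0, "wz": 0}, {"tx": -0.25, "ty": 0, "tz": 0.4, "wx": 0, "wy": 0, "wz": 0}, {"tx": -0.25, "ty": 0, "tz": 0.4, "wx": 0, "wy": 0, "wz": 0}, {"tx": -0.25, "ty": 0, "tz": 0.4, "wx": 0, "wy": 0, "wz": 0}, {"tx": -0.25, "ty": 0, "tz": 0.4, "wx": 0, "wy": 0, "wz": 0}, {"tx": -0.15, "ty": 0, "tz": 0.4, "wx": 0, "wy": 0, "wz": 0}, {"tx": -0.15, "ty": 0, "tz": 0.4, "wx": 0, "wy": 0, "wz": 0}, {"tx": -0.15, "ty": 0, "tz": 0.4, "wx": 0, "wy": 0, "wz": 0}, {"tx": -0.15, "ty": 0, "tz": 0.4, "wx": 0, "wy": 0, "wz": 0}]'

```text
time_s: 15.03
ee_pos: [533.8, -155.3, 203.3]
ee_rot: [180.0, -0.0, 90.0]
force: [0.4, -3.0, 3.8]
gripper_width: 50.1
gripper_force: 1.6
```

>>> move_arm --plan '[{"tx": -0.15, "ty": 0, "tz": 0.4, "wx": 0, "wy": 0, "wz": 0}, {"tx": -0.15, "ty": 0, "tz": 0.4, "wx": 0, "wy": 0, "wz": 0}, {"tx": -0.15, "ty": 0, "tz": 0.4, "wx": 0, "wy": 0, "wz": 0}, {"tx": -0.1, "ty": 0, "tz": 0.3, "wx": 0, "wy": 0, "wz": 0}, {"tx": -0.1, "ty": 0, "tz": 0.3, "wx": 0, "wy": 0, "wz": 0}, {"tx": -0.1, "ty": 0, "tz": 0.2, "wx": 0, "wy": 0, "wz": 0}, {"tx": 0, "ty": 0, "tz": 0.2, "wx": 0, "wy": 0, "wz": 0}, {"tx": 0, "ty": 0, "tz": 0.2, "wx": 0, "wy": 0, "wz": 0}, {"tx": 0, "ty": 0, "tz": 0.2, "wx": 0, "wy": 0, "wz": 0}, {"tx": 0, "ty": 0, "tz": 0.1, "wx": 0, "wy": 0, "wz": 0}]'

```text
time_s: 15.87
ee_pos: [533.6, -163.1, 176.6]
ee_rot: [-180.0, 0.0, 90.0]
force: [0.8, -2.6, 2.3]
gripper_width: 50.2
gripper_force: 1.2
```

>>> move_arm --plan '[{"tx": 0, "ty": 0, "tz": 0.15, "wx": 0, "wy": 0, "wz": 0}, {"tx": 0, "ty": 0, "tz": 0.15, "wx": 0, "wy": 0, "wz": 0}, {"tx": 0, "ty": 0, "tz": 0.15, "wx": 0, "wy": 0, "wz": 0}, {"tx": 0, "ty": 0, "tz": 0.15, "wx": 0, "wy": 0, "wz": 0}, {"tx": 0, "ty": 0, "tz": 0.15, "wx": 0, "wy": 0, "wz": 0}, {"tx": 0, "ty": 0, "tz": 0.15, "wx": 0, "wy": 0, "wz": 0}, {"tx": 0, "ty": 0, "tz": 0.15, "wx": 0, "wy": 0, "wz": 0}, {"tx": 0, "ty": 0, "tz": 0.15, "wx": 0, "wy": 0, "wz": 0}, {"tx": 0, "ty": 0, "tz": 0, "wx": 0, "wy": 0, "wz": 0}]'

```text
time_s: 16.62
ee_pos: [533.7, -162.8, 164.5]
ee_rot: [-180.0, -0.0, 90.0]
force: [0.7, -1.6, 3.5]
gripper_width: 50.0
gripper_force: 1.5
```

>>> move_arm --plan '[{"tx": 0, "ty": 0, "tz": 0.1, "wx": 0, "wy": 0, "wz": 0}, {"tx": 0, "ty": 0, "tz": 0.1, "wx": 0, "wy": 0, "wz": 0}, {"tx": 0, "ty": 0, "tz": 0.1, "wx": 0, "wy": 0, "wz": 0}, {"tx": 0, "ty": 0, "tz": 0.1, "wx": 0, "wy": 0, "wz": 0}, {"tx": 0, "ty": 0, "tz": 0, "wx": 0, "wy": 0, "wz": 0}]'

```text
time_s: 17.03
ee_pos: [533.6, -162.4, 160.2]
ee_rot: [-180.0, -0.0, 90.0]
force: [0.3, -0.2, 1.7]
gripper_width: 49.6
gripper_force: 0.5
```

>>> move_arm --plan '[{"tx": 0, "ty": 0, "tz": 0.1, "wx": 0, "wy": 0, "wz": 0}, {"tx": 0, "ty": 0, "tz": 0.1, "wx": 0, "wy": 0, "wz": 0}, {"tx": 0, "ty": 0, "tz": 0, "wx": 0, "wy": 0, "wz": 0}]'

```text
time_s: 17.28
ee_pos: [533.7, -162.4, 159.8]
ee_rot: [180.0, -0.0, 90.0]
force: [-1.4, -0.3, 9.2]
gripper_width: 49.9
gripper_force: 4.1
```

>>> move_arm --plan '[{"tx": 0, "ty": 0, "tz": 0.15, "wx": 0, "wy": 0, "wz": 0}, {"tx": 0, "ty": 0, "tz": 0, "wx": 0, "wy": 0, "wz": 0}]'

```text
time_s: 17.45
ee_pos: [533.8, -162.4, 159.6]
ee_rot: [179.9, -0.0, 90.0]
force: [-2.9, -0.3, 13.4]
gripper_width: 50.1
gripper_force: 7.2
```

>>> move_arm --plan '[{"tx": 0, "ty": 0, "tz": -0.5, "wx": 0, "wy": 0, "wz": 0}, {"tx": 0, "ty": 0, "tz": -1.5, "wx": 0, "wy": 0, "wz": 0}, {"tx": 0, "ty": 0, "tz": -2.5, "wx": 0, "wy": 0, "wz": 0}, {"tx": 0, "ty": 0, "tz": -3, "wx": 0, "wy": 0, "wz": 0}, {"tx": 0, "ty": 0, "tz": -3, "wx": 0, "wy": 0, "wz": 0}, {"tx": 0, "ty": -1, "tz": -2, "wx": 0, "wy": 0, "wz": 0}, {"tx": 0, "ty": -2.5, "tz": 0, "wx": 0, "wy": 0, "wz": 0}, {"tx": -1, "ty": -2.5, "tz": 0, "wx": 0, "wy": 0, "wz": 0}, {"tx": -2, "ty": -2, "tz": 0, "wx": 0, "wy": 0, "wz": 0}, {"tx": -2, "ty": -2, "tz": 0, "wx": 0, "wy": 0, "wz": 0}, {"tx": -1, "ty": -1, "tz": 0, "wx": 0, "wy": 0, "wz": 0}, {"tx": 0, "ty": 0, "tz": 0, "wx": 0, "wy": 0, "wz": 0}]'

```text
time_s: 18.45
ee_pos: [421.5, -223.5, 281.8]
ee_rot: [-179.9, -0.1, 89.8]
force: [-0.1, -0.2, -0.1]
gripper_width: 50.0
gripper_force: 0.0
```

```bash
python3 - <<'E'
from workcell import grab_frame
import cv2,numpy as np,pickle
f=grab_frame("side");g=grab_frame("top");pickle.dump({"side":f,"top":g},open("f2.pkl","wb"))
cv2.imwrite("pics/s6.png",np.hstack([cv2.resize(f["color"][150:430,190:470,::-1],(500,500)),np.vstack([cv2.resize(f["color"][170:270,350:450,::-1],(250,250)),cv2.resize(g["color"][190:340,240:400,::-1],(250,250))])]))
E
```

```text
(no output)
```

View pics/s6.png

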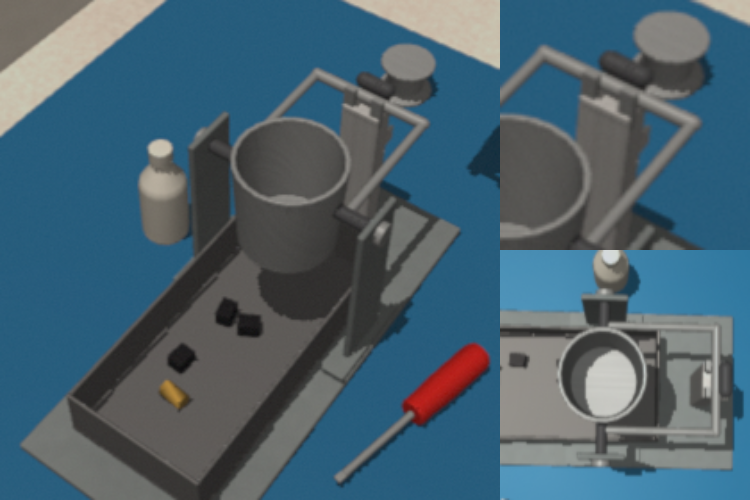

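The pot is upright and empty, and the rod is in the clip with the dark jaw nose over it (zoom (625,70)). The side view shows three relays and one spacer, so I'll check the top view for both spacers and check the rod height.

```bash
python3 - <<'E'
from h import *
import cv2
F=pickle.load(open("f2.pkl","rb"))
im=F["top"]["color"]; h=cv2.cvtColor(im,cv2.COLOR_RGB2HSV)
m=cv2.inRange(h,(12,110,50),(30,255,255)); m[:210]=0;m[330:]=0;m[:,:170]=0;m[:,400:]=0
n,_,s,c=cv2.connectedComponentsWithStats(m)
for i in range(1,n):
    if s[i,4]>15: print(s[i],plane(F["top"],*c[i],18))
# predicted rod ends (home)
for x in(585,481): print(proj(F["side"],np.array([x,-164,155.])),proj(F["top"],np.array([x,-164,155.])))
f0=pickle.load(open("f0.pkl","rb"))
for n,r in(("top bottle",(185,215,298,325)),("top spool",(232,270,444,482)),("top driver",(335,370,238,332))):
    a,b,c_,d=r; print(n,np.abs(F["top"]["color"][a:b,c_:d].astype(int)-f0["top"]["color"][a:b,c_:d]).mean())
E
```

```text
[231 258   8  12  76] [547.08157755  94.25015297  18.        ]
[201 272   8  12  80] [518.05842043 150.94627727  18.        ]
[366.73614226 190.6353957 ] [378.32654112 236.8579477 ]
[426.10461584 218.84154126] [377.81772317 299.41761468]
top bottle 6.382304526748971
top spool 7.218605724838412
top driver 6.3329280648429584
```

```bash
python3 -c "
from workcell import env
print(env.job_done())"
```

```text
the job is handed in; nothing more can be done
None
```

I handed the job in after about 18.5 s of robot time: all five parts are in the tray, and the empty pot is back upright with its rod fully home and the jaw closed over it. The bottle, spool and screwdriver were not touched, and the highest force I read was about 14 N.

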